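# Pop the blade insert out of the vegetable slicer and lay it in the drain tray

### The arm

A 6-joint arm with a two-finger parallel gripper is mounted at the origin on the work surface. World frame = base frame: x ahead of the robot, y to its left, z up, the work surface at z = 0. Lengths are in m, angles in rad, forces in N, time in s.
With the tool pointing down it reaches from about 0.35 to 1 m from the base axis. Payload 7.1 kg.
Tool frame: the origin (TCP) lies at the very end of the fingers, on their centre line; the grasp point (between the pads) lies 19 mm behind it; z points along the fingers, y is the line along which they close (so a half turn about z gives the same grasp; the last joint's range is limited). The gripper opens to 85 mm and grips with 20 to 120 N. Pads are 22 mm wide; open, the fingers measure 114 mm over their backs; the gripper's body (76 mm by 85 mm) begins 54 mm behind the grasp point. The pads swing forward as they close: fully open they stand 13 mm farther back than shut.
Start: joints at [1.204, 0.423, 1.63, -0, 1.089, -0.019], TCP at [0.213, 0.588, 0.231] pointing down, gripper open.
Joint ranges: [-3, 3], [-0.9, 2.11], [0.09, 2.58], [-1.31, 4.45], [0.11, 2.69], [-2.54, 2.54]. Speed limits (rad/s): [2.39, 2.39, 3.01, 3.14, 3.14, 3.14].

### API

Orientations are given as a unit quaternion [w, x, y, z].
In Python, from workcell import manip gives the robot as it stands.
- The arm moves only by the shell command python3 -m jog 'ROWS'. ROWS is JSON, a list of rows, each a list of 7 numbers: the shift along the tool's x, y, z as a fraction of full scale, then the turn, a rotation vector about the tool's x, y, z as a fraction of full scale, then the closure, from -1 (fully open) to 1 (shut). In form: [[tx, ty, tz, ax, ay, az, gripper], ...]. A call has 1 to 5 rows; each row shifts and turns the commanded pose from where the row before left it, along the tool's axes as they then stand; what a row does not reach is not made up. Full scale, the value 1, is 30 mm for a shift and 0.1 rad for a turn. A row lasts 1/8 s, in which the tool goes at most 62.5 mm and 10.7 degrees, less where a joint would pass 70% of its speed; a pose out of reach is approached as far as the arm can. A call with a number of a shift or a turn outside -1 to 1 is refused whole. A call with a gripper value outside its range is refused whole. The fingers move at their own pace and stop on an object; the grip force is fixed at half the most. Time passes only in rows, so rows that do not move let the fingers close. It gives the time, the measured TCP pose, the force, the opening and the grip force at its end, in the units of the state.
- manip.observe(): the state, without advancing time (a new reading comes with each control period).
- manip.camera(name): name is "side" or "top" or "wrist"; returns (picture, depth): 400x640x3 uint8, red, green, blue; 400x640 float32, m along the optical axis (not along the pixel's ray), 0 where there is no reading.
- manip.camera_info(name): a dict with "intrinsics" (3x3 intrinsics, pixels), "camera_from_world" (4x4, takes a point from world to camera coordinates); the wrist camera has in their place "hand_eye" (4x4, takes a point from camera to tool coordinates, whose origin is the TCP and whose axes are the flange's). Camera axes: x right, y down, z forward; pixel columns grow to the right and rows downward; lengths in m; the calibration is good to about 2 mm. A picture is of the moment at which its call begins: read the wrist's pose just before it. camera_info takes no time and is no camera call.
- manip.finish_job(): hands the job in; it is judged then, once.
The state is a dict: "time": time; "joint_pos": joint angles; "qvel": joint speeds; "effort": joint torques, N m; "tool_pos": TCP position; "ee_rot": TCP orientation; "ft_force": force on the tool from outside, world axes, zero at the start; "ft_torque": the same for the moment, N m; "finger_gap": finger opening in m; "grasp_force": force on a finger pad.
Only numpy, scipy, OpenCV 4.12 (cv2) and the standard library are available. Lean on these libraries where they do the work, as an engineer would, in place of code of your own. Each camera call takes 0.05 s, during which the arm holds its last target. There are 200 camera calls.

### The job

The sweet potatoes are sliced, so clear the V-blade insert out of the vegetable slicer for washing up: press the spring ejector key on the slicer's side rail fully down and let it come back, so that the insert's upper end stays popped up out of its catches. Then lift the insert out by the end bar that now stands proud of the deck and lay it flat, right side up, on the wire rack of the drain tray, in the free half beside the pieces already drying. Set it down gently rather than dropping it, and leave the pieces in the tray and the little seasoning jar where they stand.

Things in the scene. Friction and masses are not known exactly. Their poses are not given: they have to be found in the camera images.
- slicer_deck: White plastic slicer, fixed; its deck slopes 28 degrees, handle (high end) towards the robot. Origin: in the deck's surface at the middle of the bay, 94 mm over the table. x up the slope, y level, z out of the deck. Surface z = 0, 90 mm wide, x = -150 to 175 mm; loop handle to 214; rails at |y| 44 to 58 stand 6 mm high. Bay: opening x = -51 to 51.5, 88 mm wide, ledges 14 mm below the surface
- ejector (a joint): Travel of the spring ejector key, m: 0 up, 0.014 fully down at its stop; pressed along -z of the deck with up to about 14 N, springs back by itself. It lifts the insert's upper end past two spring catches (snaps over at about 0.0115); the insert then rests on them, popped, when the key is let up
- ejector_top (a point): Centre of the top of the ejector key: grey ribbed key, 30 mm along the deck's x by 16 mm along y, in a 62 x 24 mm housing outside the +y rail (deck x = 45, y = 70 mm). At rest its top is 23 mm over the deck's surface and 17 mm over the housing. Axes as the deck's
- insert: Grey V-blade insert, 93 x 84 x 14 mm, about 70 g, loose. Origin: middle of its underside; x to its upper end, z out of its face. End bar x = 33 to 45 mm, full width, 14 high; catch tabs 4.5 mm beyond it at |y| 23 to 37; lower end x = -48. At |y| under 11 the throat is open through from the bar to x = -10. Seated: underside 14 mm below the deck, bar flush; popped: tilted 8 degrees about its lower end
- insert_bar (a point): Middle of the top of the insert's end bar (x = 39, y = 0, z = 14 mm of the insert). Pinch the bar here across its 12 mm (insert's x): one finger in the throat, the other on its upper side. Popped, it stands about 12 mm proud of the deck, which is level with the seated bar and begins some 10 mm beyond it
- tray: Stainless drain tray, fixed, 330 x 230 mm, rim 35 mm high, walls 3 mm. Origin: middle of its underside on the table; x along its long side, z up. A wire rack fills it, its top 21 mm above the table. Two pieces are drying on its +x half; the -x half is free
- tray_rack (a point): Middle of the tray at the height of the top of the wire rack (21 mm above the table); axes as the tray's
- tray_free (a point): Middle of the free half on the top of the rack (75 mm from the tray's middle towards -x); axes as the tray's
- insert2: Bystander: second, straight-blade insert, 93 x 84 x 14 mm, lying on the +x half of the tray's rack. Origin: middle of its underside
- guard: Bystander: white hand guard, plate 72 x 82 mm with a knob, 52 mm high, on the +x half of the tray's rack. Origin: middle of its underside
- shaker: Bystander: small glass seasoning jar with a white cap, diameter 44 mm, 90 mm high, on the table between the slicer and the tray. Origin: middle of its underside

How it is judged:
On the way, in this order (a step that is already met when the one before it is completed fails the run):
1. the ejector key is pressed fully down (13 mm or more of its 14 mm) while the insert is in its bay (value of joint ejector above 0.013 m and distance between insert and slicer_deck below 0.03 m), for 0.05 s.
2. the key is back up and the insert, untouched, stays popped: its end bar stands 8 mm or more proud of the deck (value of joint ejector below 0.003 m and contact force between the fingers and insert below 0.05 N and z of insert_bar in the frame of slicer_deck above 0.008 m and distance between insert and slicer_deck below 0.03 m), for 0.2 s.
3. the insert has been lifted out of the slicer (distance between insert and slicer_deck above 0.08 m), for 0.1 s.
At the end, for the whole second after the job is handed in: the insert lies still and flat (under 0.08 rad, within 4 mm of rack height), right side up, on the rack in the tray's free half (centre 120 mm to -30 mm from the tray's middle towards the free side, within 80 mm sideways); key up; second insert, guard and jar moved under 15 mm (z of insert in the frame of tray_rack between -0.003 and 0.004 m and x of insert in the frame of tray between -0.12 and 0.03 m and y of insert in the frame of tray between -0.08 and 0.08 m and angle between insert's own z axis and vertical below 0.08 rad and linear speed of insert below 0.02 m/s and value of joint ejector below 0.002 m and distance of each of insert2, guard, shaker from where it was at the start of the episode below 0.015 m); the robot touches nothing.
It fails at once if the insert is dropped over the tray (falls free at more than 0.6 m/s) (horizontal distance between insert and tray below 0.2 m and contact force between the fingers and insert below 0.01 N and linear speed of insert above 0.6 m/s).
It fails at once if the second blade insert is pushed more than 20 mm (distance of insert2 from where it was at the start of the episode above 0.02 m).
It fails at once if the hand guard is pushed more than 20 mm (distance of guard from where it was at the start of the episode above 0.02 m).
It fails at once if the seasoning jar is pushed more than 20 mm (distance of shaker from where it was at the start of the episode above 0.02 m).
It also fails if it takes over 56 s, if anything falls off the work surface, if the arm or the gripper's body presses on something with over 40 N, if the wrist force passes 120 N, or if a joint passes its speed limit or range.

## Working session

There is one attempt and no reset: what is moved stays moved. The work goes in short steps, Python scripts to look and compute and a shell command to move; the robot and the scene stay as the last step left them, time stands still between calls to the robot, and variables do not carry over. Pictures are saved under pics/ and viewed, at most 10 in all, crops included, and the job is handed in when it is done.

```bash
mkdir -p pics; cat > h.py <<'E'
import numpy as np,cv2
from workcell import manip
from scipy.spatial.transform import Rotation as R
def q2R(q): return R.from_quat([q[1],q[2],q[3],q[0]]).as_matrix()
def grab(n,save=None):
    s=manip.observe(); im,d=manip.camera(n); i=manip.camera_info(n); K=np.array(i["intrinsics"])
    if n=="wrist":
        T=np.eye(4);T[:3,:3]=q2R(s["ee_rot"]);T[:3,3]=s["tool_pos"];W=T@np.array(i["hand_eye"])
    else: W=np.linalg.inv(np.array(i["camera_from_world"]))
    if save: cv2.imwrite(save,im[:,:,::-1])
    v,u=np.mgrid[0:400,0:640]
    P=np.stack([(u-K[0,2])/K[0,0]*d,(v-K[1,2])/K[1,1]*d,d],-1)@W[:3,:3].T+W[:3,3]
    P[d==0]=np.nan
    return im,d,P,K,W
E
python3 - <<'E'
from h import *
for n in("top","side"):
    im,d,P,K,W=grab(n,f"pics/{n}0.png"); np.savez(f"{n}0.npz",im=im,P=P,W=W,K=K); print(n,W.round(3),K[0,0])
s=manip.observe();print(s)
E
```

```text
top [[-0.009 -0.999  0.044  0.525]
 [-1.     0.008 -0.012 -0.007]
 [ 0.012 -0.044 -0.999  1.193]
 [ 0.     0.     0.     1.   ]] 486.59913548563037
side [[ 0.762 -0.391  0.517  0.19 ]
 [-0.648 -0.438  0.624 -0.48 ]
 [-0.017 -0.81  -0.587  0.543]
 [ 0.     0.     0.     1.   ]] 363.23817417106045
{'time': 0.1, 'joint_pos': array([ 1.20398505e+00,  4.23798433e-01,  1.63061146e+00, -2.27074195e-05,
        1.08861929e+00, -1.89888889e-02]), 'qvel': array([ 0.00085894,  0.00063745, -0.00268574,  0.0005136 ,  0.00157492,
       -0.00030318]), 'effort': array([ 8.02779396e-04, -5.58423364e+01, -2.82445264e+01,  7.15638237e-06,
        3.00360654e-03,  1.69826291e-05]), 'tool_pos': array([0.21282703, 0.58711359, 0.23060303]), 'ee_rot': array([-1.27827381e-04,  1.73030621e-01,  9.84916183e-01, -7.06873850e-04]), 'ft_force': array([-0.3905896 ,  0.05484066, -0.20001907]), 'ft_torque': array([ 0.00576653, -0.04294507,  0.00389652]), 'grasp_force': 0.0, 'finger_gap': 0.0854684719879973}
```

View pics/top0.png

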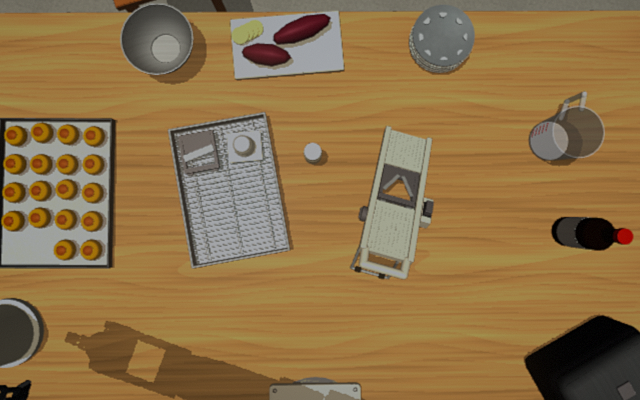

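View pics/side0.png

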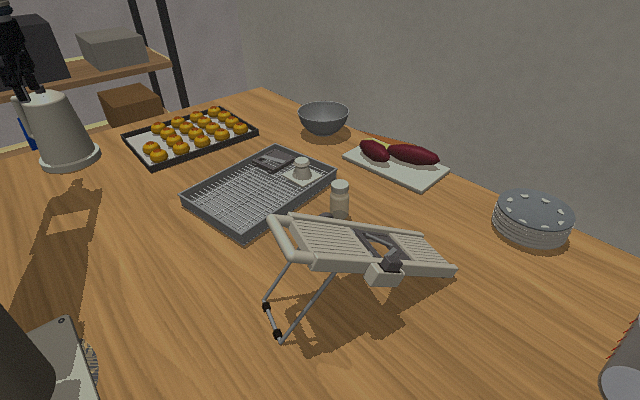

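The top view shows the slicer around (405,200) with its insert at (400,185) and the ejector at (428,211). The tray is around (230,190), with its pieces at the far end and the near half free. The jar is at (313,153).

```bash
python3 - <<'E'
from h import *
z=np.load("top0.npz");im,P=z["im"],z["P"]
V,U=np.mgrid[0:400,0:640]
hsv=cv2.cvtColor(im,cv2.COLOR_RGB2HSV)
# deck: light, low sat region
Z=P[...,2]
m=((V>110)&(V<290)&(U>345)&(U<450)&(Z>0.03)&(Z<0.22))
a=m&(abs(U-400)<60)
cx=P[m]
# plane fit robust on whitish deck px
w=m&(im.min(-1)>120)
p=P[w]
keep=np.ones(len(p),bool)
for _ in range(8):
    c=p[keep].mean(0);n=np.linalg.svd(p[keep]-c,full_matrices=False)[2][2];n*=np.sign(n[2]);r=(p-c)@n;keep=abs(r)<0.004
print("plane",c,n,"tilt",np.degrees(np.arccos(n[2])),keep.sum(),len(p))
# heading: x up slope
h=np.array([-n[0],-n[1]]);print("heading from normal",np.degrees(np.arctan2(h[1],h[0])))
rect=cv2.minAreaRect(np.float32(P[w][:,:2]));print("rect",rect)
g=((V>155)&(V<215)&(U>370)&(U<425)&(im.max(-1)<125)&m).astype(np.uint8)
nc,l,st,ce=cv2.connectedComponentsWithStats(g)
k=1+np.argmax(st[1:,4]);print("ins comp",st[k],ce[k]); q=P[l==k]; print("ins",q.mean(0),cv2.minAreaRect(np.float32(q[:,:2])),((q-c)@n).mean())
e=((V>190)&(V<235)&(U>418)&(U<440)&(im.max(-1)<110)&(Z>0.1))
q=P[e];print("ej",e.sum(),np.median(q,0),np.nanmax(q[:,2]),V[e].mean(),U[e].mean(), (q-c)@n*1000//1 if len(q)<80 else np.percentile((q-c)@n,[10,50,90]))
t=((V>105)&(V<275)&(U>160)&(U<296)&(Z>0.026)&(Z<0.045))
q=P[t];rt=cv2.minAreaRect(np.float32(q[:,:2]));print("tray",rt,t.sum());print(cv2.boxPoints(rt))
j=((V>138)&(V<168)&(U>298)&(U<328)&(Z>0.075));print("jar",P[j].mean(0))
cv2.imwrite("pics/crop1.png",np.vstack([cv2.resize(im[110:290,340:460,::-1],None,fx=3,fy=3)]))
s=np.load("side0.npz")["im"];
E
```

```text
plane [ 0.5278763  -0.18100068  0.12291583] [ 0.45397398 -0.12151848  0.88268958] tilt 28.03147293761449 3728 4819
heading from normal 165.0145411439498
rect ((0.5485655665397644, -0.19816742837429047), (0.13756003975868225, 0.32628268003463745), 73.8608627319336)
ins comp [ 377  163   45   48 1158] [399.39810017 185.13471503]
ins [ 0.57902062 -0.19625292  0.09065158] ((0.5794956088066101, -0.19493618607521057), (0.09113766252994537, 0.09437606483697891), 73.45636749267578) -0.0034076962888428086
ej 164 [ 0.52401076 -0.24889412  0.13306095] 0.1442053975561195 208.98170731707316 427.0792682926829 [0.0040159  0.01752704 0.02317316]
tray ((0.5747767686843872, 0.20113827288150787), (0.33730438351631165, 0.23689797520637512), 9.862112998962402) 3261
[[0.3883291  0.28895056]
 [0.42890447 0.05555328]
 [0.76122445 0.11332598]
 [0.72064906 0.34672326]]
jar [6.56806104e-01 4.24964392e-04 9.03469966e-02]
```

View pics/crop1.png

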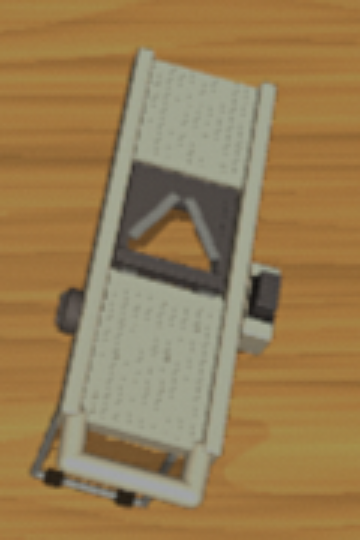

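The top crop confirms the ejector on the slicer's right side, at about (428,208) in the full picture. The deck pose checks out: 28.03° tilt, bay height 0.0947, heading about 164.5°. Next I'll plan a constant-twist approach to hover over the key.

```bash
cat >> h.py <<'E'
O=np.array([.579,-.195,.0945]); HD=164.5
def setdeck(o,hd):
    h=np.radians(hd);t=np.radians(28)
    x=np.array([np.cos(t)*np.cos(h),np.cos(t)*np.sin(h),np.sin(t)]);y=np.array([-np.sin(h),np.cos(h),0]);return np.array(o),np.stack([x,y,np.cross(x,y)],1)
def deck(p):
    o,D=setdeck(O,HD);return o+D@np.array(p)
def toolR(D): return np.stack([-D[:,1],-D[:,0],-D[:,2]],1)
def plan(p,Rt,N,p0=None,R0=None):
    s=manip.observe()
    if p0 is None:p0,R0=np.array(s["tool_pos"]),q2R(s["ee_rot"])
    r=R.from_matrix(R0.T@Rt).as_rotvec()/N; M=np.zeros((3,3));Rk=R0.copy();e=R.from_rotvec(r).as_matrix()
    Rs=[]
    for k in range(N): Rs.append(Rk.copy());M+=Rk;Rk=Rk@e
    t=np.linalg.solve(M,np.array(p)-p0)
    q=p0.copy();path=[]
    for k in range(N): q=q+Rs[k]@t;path.append(q.copy())
    print("rows",N,(t/.03).round(3),(r/.1).round(3));print("path",np.array(path)[::max(1,N//6)].round(3).tolist())
E
python3 - <<'E'
from h import *
o,D=setdeck(O,HD)
print(np.array(manip.camera_info("wrist")["hand_eye"]).round(3),manip.camera_info("wrist")["intrinsics"])
p=deck([.045,.07,.023+.08]);print(p,deck([.214,0,0]))
plan(p,toolR(D),35)
plan([.45,-.15,.3],toolR(D),30)
E
```

```text
[[ 0.001 -0.966 -0.26   0.064]
 [ 1.     0.001 -0.    -0.   ]
 [ 0.001 -0.26   0.966 -0.142]
 [ 0.     0.     0.     1.   ]] [[320.2202762    0.         324.72719664]
 [  0.         320.2202762  201.54104642]
 [  0.           0.           1.        ]]
[ 0.56860263 -0.26475851  0.20656982] [ 0.39692127 -0.1445051   0.19496691]
rows 35 [-0.96  -0.105 -0.014] [0.112 0.104 0.417]
path [[0.239, 0.574, 0.231], [0.36, 0.495, 0.23], [0.461, 0.392, 0.224], [0.538, 0.27, 0.216], [0.588, 0.134, 0.208], [0.608, -0.009, 0.203], [0.598, -0.153, 0.202]]
rows 30 [-0.914 -0.207 -0.091] [0.131 0.122 0.487]
path [[0.236, 0.572, 0.233], [0.343, 0.48, 0.244], [0.425, 0.366, 0.251], [0.477, 0.235, 0.258], [0.497, 0.096, 0.267], [0.484, -0.044, 0.282]]
```

```bash
for i in 1 2 3 4 5 6 7; do python3 -m jog '[[-0.96,-0.105,-0.014,0.112,0.104,0.417,1],[-0.96,-0.105,-0.014,0.112,0.104,0.417,1],[-0.96,-0.105,-0.014,0.112,0.104,0.417,1],[-0.96,-0.105,-0.014,0.112,0.104,0.417,1],[-0.96,-0.105,-0.014,0.112,0.104,0.417,1]]'; done | tail -1
python3 -m jog '[[0,0,0,0,0,0,1]]'
python3 - <<'E'
from h import *
im,d,P,K,W=grab("wrist","pics/w1.png");np.savez("w1.npz",im=im,P=P,W=W,K=K)
s=manip.observe();print(s["tool_pos"],q2R(s["ee_rot"]).round(3),toolR(setdeck(O,HD)[1]).round(3))
E
```

```text
grasp_force: 0.0
time: 4.6
tool_pos: [0.5692, -0.266, 0.2062]
ee_rot: [-0.193, 0.773, 0.587, -0.146]
ft_force: [-0.0, 0.3, -0.3]
finger_gap: -0.0002
grasp_force: 0.0
[ 0.56959024 -0.2646953   0.20621282] [[ 0.267  0.851 -0.452]
 [ 0.964 -0.235  0.127]
 [ 0.002 -0.469 -0.883]] [[ 0.267  0.851 -0.452]
 [ 0.964 -0.236  0.125]
 [-0.    -0.469 -0.883]]
```

View pics/w1.png

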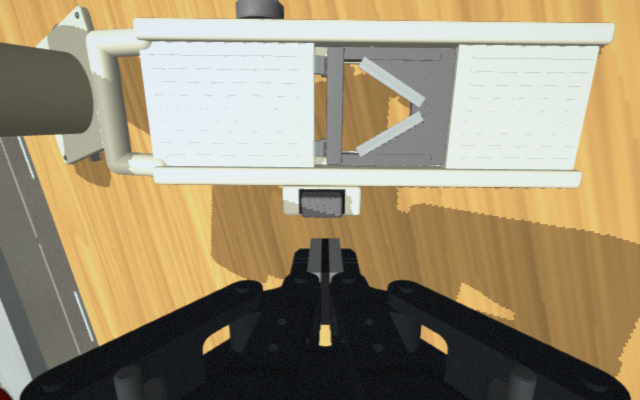

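The wrist view has the key at (322,203), the bar at (335,108) and the rails level, so the yaw is right. Next I'll get exact positions from the depth.

```bash
python3 - <<'E'
from h import *
z=np.load("w1.npz");im,P=z["im"],z["P"];o,D=setdeck(O,HD)
Q=(P-o)@D  # deck coords
V,U=np.mgrid[0:400,0:640]
dk=(V>50)&(V<160)&(((U>170)&(U<300))|((U>470)&(U<570)))
print("deck z",np.nanmedian(Q[dk][:,2]), "left",np.nanmedian(Q[80:130,180:290,2]),"right",np.nanmedian(Q[80:130,480:560,2]))
k=(V>188)&(V<222)&(U>285)&(U<362)&(Q[...,2]>.016)&(Q[...,2]<.035)
q=Q[k];print("key",k.sum(),q.min(0),q.max(0),q.mean(0),np.median(q,0))
g=(V>44)&(V<168)&(U>320)&(U<460)&(im.max(-1)<130)&(Q[...,2]>-.02)&(Q[...,2]<.01)
q=Q[g];print("ins",np.percentile(q,[1,50,99],axis=0).round(4))
bar=(V>75)&(V<140)&(U>324)&(U<345)&(im.max(-1)<125)&(Q[...,2]>-.01)
q=Q[bar];print("bar",np.percentile(q,[2,50,98],axis=0).round(4))
for u0,u1 in((170,300),(470,570)):
  for v0,v1 in((20,46),(166,188)):
    r=(V>v0)&(V<v1)&(U>u0)&(U<u1)&(Q[...,2]>.003)&(im.min(-1)>120);print("rail",u0,v0,np.percentile(Q[r][:,1],[2,50,98]).round(4),np.median(Q[r][:,2]).round(4))
E
```

```text
deck z -0.000821451713468523 left -0.0008460195006097979 right -0.0008039269130546774
key 904 [0.03059433 0.06195483 0.01605933] [0.06012203 0.0786799  0.02448068] [0.0452975  0.06930308 0.02164479] [0.04531926 0.06921267 0.02181359]
ins [[-0.0517 -0.0438 -0.0143]
 [ 0.0007 -0.0223 -0.0055]
 [ 0.0446  0.0451 -0.0003]]
bar [[ 0.0297 -0.0214 -0.007 ]
 [ 0.03   -0.0003 -0.0016]
 [ 0.0421  0.0229  0.    ]]
rail 170 20 [-0.056  -0.0503 -0.0448] 0.0051
rail 170 166 [0.0443 0.0503 0.0569] 0.0046
rail 470 20 [-0.0555 -0.049  -0.0429] 0.0051
rail 470 166 [0.0461 0.0525 0.0588] 0.0046
```

```bash
python3 -m jog '[[0,0,1,0,0,0,1],[0,0,1,0,0,0,1],[0,0,0.6,0,0,0,1],[0,0,0.3,0,0,0,1],[0,0,0.2,0,0,0,1]]'; python3 -m jog '[[0,0,0.1,0,0,0,1],[0,0,0,0,0,0,1]]'
cat >>h.py <<'E'
def tip():
    s=manip.observe();o,D=setdeck(O,HD);print("deck",(D.T@(np.array(s["tool_pos"])-o)).round(4),"f",(D.T@np.array(s["ft_force"])).round(1),s["time"],s["finger_gap"],s["grasp_force"])
E
python3 -c "from h import *;tip()"
```

```text
time: 5.28
tool_pos: [0.5289, -0.2521, 0.1254]
ee_rot: [-0.192, 0.772, 0.588, -0.145]
ft_force: [0.2, 1.3, 6.3]
finger_gap: 0.0001
grasp_force: 2.6
time: 5.52
tool_pos: [0.5275, -0.2519, 0.1226]
ee_rot: [-0.192, 0.772, 0.588, -0.145]
ft_force: [1.7, 2.9, 4.5]
finger_gap: 0.0002
grasp_force: 2.2
deck [0.0436 0.0686 0.0087] f [ 1.4 -3.3  4.4] 5.525 0.00015056794308479146 2.215910889208317
```

```bash
python3 -m jog '[[0,0,0.05,0,0,0,1],[0,0,0,0,0,0,1]]'|grep ft_; python3 -c "from h import *;tip()";python3 -m jog '[[0,0,0.05,0,0,0,1],[0,0,0,0,0,0,1]]' |grep ft_; python3 -c "
from h import *;tip();grab('side','pics/s2.png')
im=cv2.imread('pics/s2.png');cv2.imwrite('pics/s2c.png',cv2.resize(im[180:320,240:480],None,fx=3,fy=3))"
```

```text
ft_force: [3.6, 3.4, 7.6]
deck [0.0435 0.0688 0.0077] f [ 1.3 -4.2  7.9] 5.775 -0.00028724366332106075 4.170795455574989
ft_force: [3.7, 3.5, 15.8]
deck [0.0434 0.0688 0.0076] f [ 5.1 -4.4 15.2] 6.025 7.646897242674401e-05 7.420113533735275
```

View pics/s2c.png

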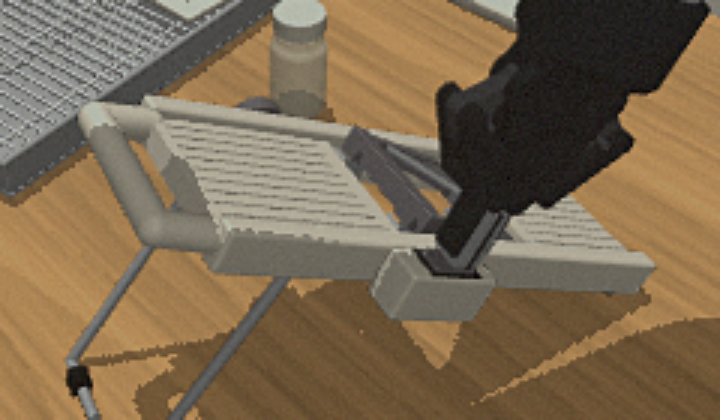

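The side view shows the key down in its housing and the end bar raised, and the force rises at the stop. I'll back off and look from above the insert.

```bash
python3 -m jog '[[0,0,0.05,0,0,0,1],[0,0,0,0,0,0,1],[0,0,-0.3,0,0,0,1],[0,0,-0.5,0,0,0,1],[0,0,-1,0,0,0,1]]' | grep ft_; python3 -m jog '[[0,0,-1,0,0,0,1],[0.7,0,-0.3,0,0,0,0],[0.8,0,0,0,0,0,0],[0.8,0,0,0,0,0,0],[0,0,0,0,0,0,0]]'
python3 - <<'E'
from h import *
tip()
im,d,P,K,W=grab("wrist","pics/w2.png");np.savez("w2.npz",im=im,P=P,W=W,K=K)
im,d,P,K,W=grab("side");np.savez("s2.npz",im=im,P=P)
E
```

```text
ft_force: [0.4, -0.6, -0.4]
time: 7.32
tool_pos: [0.5848, -0.1938, 0.1993]
ee_rot: [-0.193, 0.771, 0.589, -0.147]
ft_force: [0.0, -0.4, 0.4]
finger_gap: 0.0427
grasp_force: 0.0
deck [ 0.0445 -0.0028  0.095 ] f [0.1 0.4 0.4] 7.325 0.04274106284792794 0.0
```

View pics/w2.png

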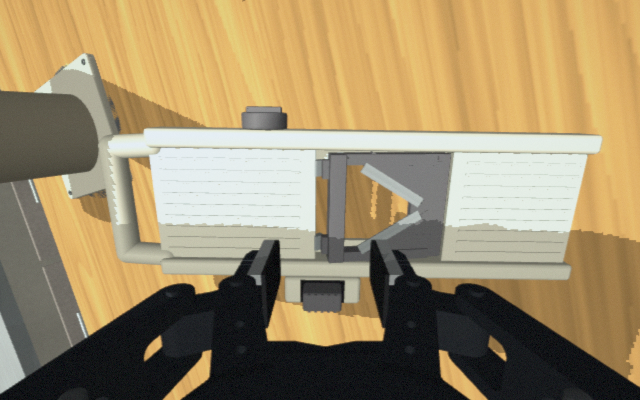

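The insert now stands popped, with the bar at columns 329–345 and rows 155–262, and the key is back up. I'll measure the bar.

```bash
python3 - <<'E'
from h import *
z=np.load("w2.npz");im,P=z["im"],z["P"];o,D=setdeck(O,HD);Q=(P-o)@D
V,U=np.mgrid[0:400,0:640]
b=(V>160)&(V<235)&(U>322)&(U<350)&(Q[...,2]>.006)&(Q[...,2]<.03)&(im.max(-1)<130)
q=Q[b];print("bar top",b.sum(),np.percentile(q,[3,25,50,75,97],axis=0).round(4))
for u in range(312,352,2): print(u,Q[200,u].round(4),im[200,u])
print("deckz",np.nanmedian(Q[180:210,200:290,2]),np.nanmedian(Q[170:220,480:560,2]))
k=(V>270)&(V<312)&(U>285)&(U<362)&(Q[...,2]>.016)&(Q[...,2]<.035);print("key z",np.median(Q[k],0))
g=(V>150)&(V<265)&(U>325)&(U<345)&(Q[...,2]>.006);print("y ext",np.percentile(Q[g][:,1],[1,99]))
E
```

```text
bar top 1208 [[ 0.0286 -0.0358  0.0076]
 [ 0.0312 -0.0246  0.0101]
 [ 0.0342 -0.0102  0.0107]
 [ 0.0377  0.0042  0.0113]
 [ 0.0406  0.017   0.0122]]
312 [ 0.0531 -0.0048 -0.001 ] [230 239 234]
314 [ 0.0515 -0.0049 -0.0007] [226 235 230]
316 [ 0.0538  0.0316 -0.1379] [165 139 102]
318 [ 0.0513  0.0308 -0.135 ] [161 124  74]
320 [ 0.0488  0.03   -0.1321] [146 114  68]
322 [ 0.0464  0.0298 -0.1312] [143 111  66]
324 [ 0.0441  0.0296 -0.1305] [154 122  72]
326 [ 0.0417  0.0293 -0.1294] [150 119  71]
328 [ 0.0408 -0.0067  0.006 ] [86 84 83]
330 [ 0.0394 -0.008   0.0108] [121 120 120]
332 [ 0.0379 -0.0079  0.0105] [128 128 128]
334 [ 0.0365 -0.0081  0.011 ] [125 127 127]
336 [ 0.035  -0.0082  0.0114] [126 125 125]
338 [ 0.0335 -0.0076  0.0093] [126 127 127]
340 [ 0.0321 -0.0081  0.011 ] [126 127 128]
342 [ 0.0306 -0.008   0.0106] [124 120 125]
344 [ 0.029  -0.0075  0.0088] [121 119 117]
346 [ 0.0187  0.0262 -0.1184] [149 117  76]
348 [ 0.0166  0.0256 -0.1161] [160 124  77]
350 [ 0.0144  0.0254 -0.1154] [158 125  78]
deckz -0.0006758489874108915 -0.000695904587041034
key z [0.04491319 0.06778558 0.02173231]
y ext [-0.04108422  0.04098905]
```

```bash
cat >>h.py <<'E'
def insR():
    o,D=setdeck(O,HD);a=np.radians(8);A=np.array([[np.cos(a),0,-np.sin(a)],[0,1,0],[np.sin(a),0,np.cos(a)]]);return D@A
E
python3 - <<'E'
from h import *
I=insR();o,D=setdeck(O,HD);print(I[2])
b=deck([.0345,0,.0108])
plan(b+.04*I[:,2],toolR(I),3)
E
```

```text
[0.58778525 0.         0.80901699]
rows 3 [-0.008  0.194  0.492] [0.465 0.003 0.011]
path [[0.583, -0.196, 0.184], [0.58, -0.195, 0.168], [0.577, -0.194, 0.153]]
```

```bash
python3 -m jog '[[0,0.2,0.5,0.465,0,0.01,0.3],[0,0.2,0.5,0.465,0,0.01,0.3],[0,0.2,0.5,0.465,0,0.01,0.3],[0,0,0,0,0,0,0.3],[0,0,0,0,0,0,0.3]]' | tail -2
python3 - <<'E'
from h import *
I=insR();tip();b=deck([.0345,0,.0108])
plan(b-.009*I[:,2],toolR(I),2)
E
```

```text
finger_gap: 0.0295
grasp_force: 0.0
deck [0.0282 0.0004 0.051 ] f [ 0.4 -0.4 -0.3] 8.05 0.029455276444605483 0.0
rows 2 [ 0.006 -0.012  0.828] [ 0.012 -0.002 -0.006]
path [[0.564, -0.191, 0.133], [0.549, -0.187, 0.113]]
```

```bash
python3 -m jog '[[0,0,0.7,0,0,0,0.3],[0,0,0.5,0,0,0,0.3],[0,0,0.3,0,0,0,0.3],[0,0,0.14,0,0,0,0.3],[0,0,0,0,0,0,0.3]]' | grep force
python3 - <<'E'
from h import *
tip()
im,d,P,K,W=grab("wrist","pics/w3.png")
E
```

```text
ft_force: [-0.6, -0.2, 0.1]
grasp_force: 0.0
deck [ 0.035  -0.      0.0019] f [ 0.5  0.3 -0.2] 8.675 0.02990165379678446 0.0
```

View pics/w3.png

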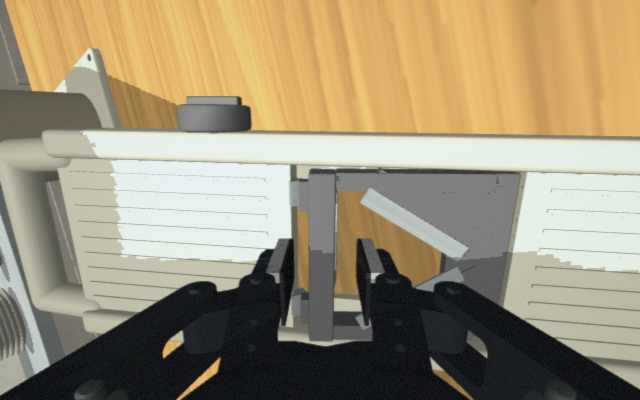

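The fingers straddle the bar: bar at columns 309–335, pads at 292 and 358, one of them in the throat. I'll close and lift a little.

```bash
python3 -m jog '[[0,0,0,0,0,0,1],[0,0,0,0,0,0,1],[0,0,0,0,0,0,1],[0,0,0,0,0,0,1]]' | tail -4; python3 -m jog '[[0,0,-0.1,0,0,0,1],[0,0,-0.3,0,0,0,1],[0,0,-0.5,0,0,0,1],[0,0,-0.7,0,0,0,1],[0,0,0,0,0,0,1]]'| tail -4;python3 -c "from h import *;tip()"
```

```text
ee_rot: [-0.247, 0.757, 0.575, -0.188]
ft_force: [-4.9, 1.0, 5.2]
finger_gap: 0.0101
grasp_force: 59.2
ee_rot: [-0.244, 0.758, 0.576, -0.185]
ft_force: [0.7, -0.1, -0.6]
finger_gap: 0.0102
grasp_force: 59.4
deck [0.0272 0.0001 0.0513] f [-0.9 -0.1 -0.2] 9.85 0.010158944333384406 59.40013647079468
```

```bash
python3 -m jog '[[0,0,-0.9,0,0,0,1],[0,0,-0.9,0,0,0,1],[0,0,-0.9,0,0,0,1],[0,0,-0.9,0,0,0,1],[0,0,0,0,0,0,1]]'| tail -2
python3 - <<'E'
from h import *
tip();im,d,P,K,W=grab("side","pics/s3.png");wi,_,_,_,_=grab("wrist")
a=cv2.resize(im[:,:,::-1],(400,250));b=cv2.resize(wi[:,:,::-1],(400,250));cv2.imwrite("pics/m3.png",np.hstack([a,b]))
s=manip.observe();print(s["tool_pos"])
# tray target: insert x axis heading along -x tray
th=np.radians(9.86);tx=np.array([np.cos(th),np.sin(th),0]);tc=np.array([.5748,.2011,0])
D=np.stack([-tx,np.cross([0,0,1],-tx),[0,0,1]],1)
bar=tc-.060*tx-.039*tx; print("bar xy",bar)
plan(bar+np.array([0,0,.15]),toolR(D),25)
E
```

```text
finger_gap: 0.0099
grasp_force: 59.4
deck [0.0129 0.     0.1574] f [-0.   0.6 -0. ] 10.475 0.00989021157627414 59.398797154426575
[ 0.63739918 -0.21119473  0.23754371]
bar xy [0.47726232 0.18414711 0.        ]
rows 25 [ 0.512 -0.195  0.204] [-0.247 -0.056 -0.171]
path [[0.633, -0.194, 0.236], [0.615, -0.127, 0.229], [0.594, -0.061, 0.219], [0.568, 0.003, 0.206], [0.54, 0.066, 0.191], [0.51, 0.126, 0.172], [0.477, 0.184, 0.15]]
```

View pics/m3.png

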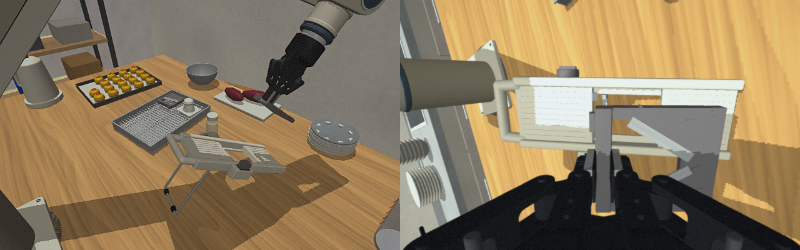

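The insert is held square to the tool and clear of the slicer. I'll carry it over the tray, levelling on the way.

```bash
for i in 1 2 3 4 5; do python3 -m jog '[[0.51,-0.195,0.204,-0.247,-0.056,-0.171,1],[0.51,-0.195,0.204,-0.247,-0.056,-0.171,1],[0.51,-0.195,0.204,-0.247,-0.056,-0.171,1],[0.51,-0.195,0.204,-0.247,-0.056,-0.171,1],[0.51,-0.195,0.204,-0.247,-0.056,-0.171,1]]'; done | tail -1
python3 -m jog '[[0,0,0,0,0,0,1],[0,0,0,0,0,0,1]]' | tail -2
python3 - <<'E'
from h import *
s=manip.observe();print(s["tool_pos"],q2R(s["ee_rot"]).round(3),s["time"])
wi,d,P,K,W=grab("wrist","pics/w4.png");np.savez("w4.npz",im=wi,P=P)
ti,d,Pt,K,W=grab("top");np.savez("t4.npz",im=ti,P=Pt)
V,U=np.mgrid[0:400,0:640]
# insert plane from wrist depth: grey px at height .10-.2 on the +col side
q=P[(U>400)&(U<560)&(P[...,2]>.10)&(P[...,2]<.19)]; q=q[~np.isnan(q).any(1)]
print(len(q),q.min(0),q.max(0))
c=q.mean(0)
for _ in range(5):
    n=np.linalg.svd(q-c,full_matrices=False)[2][2];n*=np.sign(n[2]);k=abs((q-c)@n)<.003;c=q[k].mean(0);q=q[k]
print(len(q),c,n,np.arccos(n[2]))
cv2.imwrite("pics/m4.png",np.hstack([cv2.resize(wi[:,:,::-1],(400,250)),cv2.resize(ti[80:300,150:502,::-1],(400,250))]))
E
```

```text
grasp_force: 59.4
finger_gap: 0.0101
grasp_force: 59.4
[0.47763659 0.1818837  0.15055411] [[-0.17   0.985 -0.   ]
 [ 0.985  0.17  -0.002]
 [-0.002 -0.001 -1.   ]] 13.95
12433 [0.50391772 0.14929502 0.14285765] [0.5692038  0.23726622 0.15820523]
12020 [0.53919383 0.20730463 0.15476069] [0.04633487 0.01025881 0.99887328] 0.04747479127302284
```

View pics/m4.png

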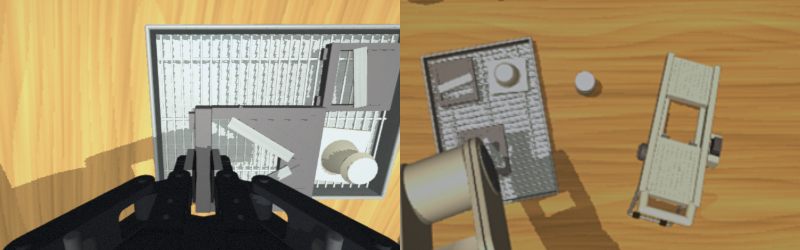

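The insert hangs over the free half with a 0.047 rad sag. I'll correct the tilt and descend.

```bash
python3 -m jog '[[0,-0.25,0.9,-0.45,0,0,1],[0,0,0.9,0,0,0,1],[0,0,0.9,0,0,0,1],[0,0,0.6,0,0,0,1],[0,0,0.3,0,0,0,1]]'|grep -E "force|pos"; python3 -m jog '[[0,0,0.2,0,0,0,1],[0,0,0,0,0,0,1]]'|grep -E "force|pos"
python3 - <<'E'
from h import *
wi,d,P,K,W=grab("wrist");V,U=np.mgrid[0:400,0:640]
s=manip.observe();z0=s["tool_pos"][2]
q=P[(U>400)&(U<540)&(P[...,2]>z0-.008)&(P[...,2]<z0+.02)]
c=q.mean(0)
for _ in range(5):
    n=np.linalg.svd(q-c,full_matrices=False)[2][2];n*=np.sign(n[2]);k=abs((q-c)@n)<.003;c=q[k].mean(0);q=q[k]
print(len(q),c,n,s["tool_pos"],s["ft_force"])
E
```

```text
tool_pos: [0.4744, 0.1809, 0.0421]
ft_force: [0.3, 0.0, -0.8]
grasp_force: 59.4
tool_pos: [0.4748, 0.1815, 0.0371]
ft_force: [0.3, -0.6, -0.4]
grasp_force: 59.4
11992 [0.53614124 0.20678127 0.04414785] [0.0026034  0.00204193 0.99999453] [0.47494894 0.18157692 0.03732476] [ 0.13650503  0.33390563 -1.77952744]
```

```bash
for i in 1 ; do python3 -m jog '[[0,0,0.15,0,0,0,1],[0,0,0.1,0,0,0,1],[0,0,0,0,0,0,1]]'|grep -E "ft_force|pos";python3 -m jog '[[0,0,0.05,0,0,0,1],[0,0,0,0,0,0,1]]'|grep -E "ft_force|pos"; python3 -m jog '[[0,0,0.04,0,0,0,1],[0,0,0,0,0,0,1]]'|grep -E "ft_force|pos"; done
```

```text
tool_pos: [0.4748, 0.1816, 0.0293]
ft_force: [-0.8, -0.3, -0.0]
tool_pos: [0.475, 0.1816, 0.0279]
ft_force: [-0.5, -0.3, -0.9]
tool_pos: [0.4752, 0.1817, 0.0272]
ft_force: [-1.7, -1.3, 6.1]
```

It's touching the rack at 6 N. I'll release gently and back off.

```bash
python3 -m jog '[[0,0,0,0,0,0,0.7],[0,0,0,0,0,0,0.5],[0,0,0,0,0,0,0.4],[0,0,0,0,0,0,0.4],[0,0,-0.2,0,0,0,0.4]]'|grep -E "force|pos|gap"; python3 -m jog '[[0,0,-0.5,0,0,0,0.4],[0,0,-0.9,0,0,0,0.4],[0,0,-0.9,0,0,0,0.4],[0,0,-0.9,0,0,0,0.4],[0,0,-0.9,0,0,0,0.4]]'|grep -E "force|pos|gap"
python3 - <<'E'
from h import *
wi,d,P,K,W=grab("wrist","pics/w5.png")
th=np.radians(9.86);c,s=np.cos(th),np.sin(th);T=np.array([[c,-s,0],[s,c,0],[0,0,1]]);Q=(P-np.array([.5748,.2011,.021]))@T
m=(Q[...,2]>.008)&(Q[...,2]<.02)&(Q[...,0]>-.15)&(Q[...,0]<.0)&(abs(Q[...,1])<.09)
q=Q[m];print(np.percentile(q,[2,50,98],axis=0).round(4));q=q[abs(q[:,2]-np.median(q[:,2]))<.003]
print("tilt n",np.linalg.svd(q-q.mean(0),full_matrices=False)[2][2].round(3))
print(manip.observe()["time"])
E
```

```text
tool_pos: [0.4744, 0.1814, 0.0326]
ft_force: [0.7, -0.4, -0.3]
finger_gap: 0.0255
grasp_force: 0.0
tool_pos: [0.4692, 0.1808, 0.1577]
ft_force: [-0.1, 0.5, -0.0]
finger_gap: 0.0257
grasp_force: 0.0
[[-0.1057 -0.0432  0.0086]
 [-0.0501  0.0023  0.011 ]
 [-0.0155  0.0382  0.0142]]
tilt n [0.037 0.001 0.999]
17.15
```

View pics/w5.png

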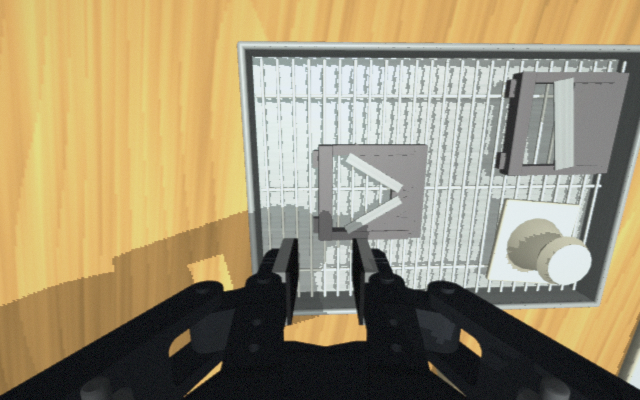

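The insert lies flat in the free half, at (320–427, 145–240) in the picture, well clear of the other pieces. The gripper is clear, so I'll hand in.

```bash
python3 -m jog '[[0,0,0,0,0,0,0.4],[0,0,0,0,0,0,0.4]]' | grep time; python3 -c "from workcell import manip;print(manip.finish_job())"
```

```text
time: 17.4
the job is handed in; nothing more can be done
None
```

I pressed the ejector key to its stop and let it back up. I then lifted the popped insert out by its end bar, laid it flat and right side up in the tray's free half, and handed the job in at 17.4 s; no verdict came back.

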